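Dock the vial carrier, free its gate and hold it open

TASK

Lift the vial carrier by its top handle, keeping it upright, and set it fully down on the pegs of its docking base with its gate to the base's front (the side away from the pegs). Then squeeze the safety catch on the latch post until it is fully drawn back and let go of it; only after that squeeze the two tabs on top of the gate together and, keeping them squeezed, swing the gate outwards past its detent until it stands wide open, at least 70 degrees from shut. Finish while still holding it there with the tabs squeezed, the carrier still seated, and leave the things round about alone.

Things in the scene. Friction and masses are not known exactly. Their poses are not given: they have to be found in the camera images.
- carrier: Loose white open-topped vial carrier, 0.7 kg, 105 x 230 mm, 132 mm high; four vials fixed inside. Origin at the centre of its underside, z up, y along its length, front at -x: barred aluminium gate, and right of it (-y) the latch post with the safety catch. Floor 16 mm thick, two 18 mm square through holes at x = +22, y = +-80 mm.
- dock: Docking base fixed to the worktop: aluminium plate 115 x 240 x 8 mm; origin at the centre of its underside, z up, y along its length, front at -x. Two steel pegs, 14 mm thick with tapered noses, stand 16 mm above the plate at x = +22, y = +-80 mm (near the rear edge). Seated, the carrier's origin is over the base's and 8 mm above the worktop, axes alike; play 2 mm.
- carry_grip (a point): Grip point on the carry handle: (10, 0, 122) mm in the carrier's frame and with its axes. The handle is a bar along x (from -23 to +49 mm) at y = 0, 14 mm wide (y), z from 118 to 132 mm, free beneath. Pinch it from above along the carrier's y.
- safety_grip (a point): Middle of the safety catch's two tabs when squeezed: (-65, -103, 116) mm in the carrier's frame. Upright plates 8 mm thick (y), 18 mm wide (x), top z = 131, free above z = 95 mm. The outer is fixed, outer face y = -112; the inner slides, its face at y = -80 home, -94 squeezed. Pinch both from above along the carrier's y, centred here.
- safety_catch (a joint): Slide of the safety catch, m: 0 = home, its bar across the outside of the gate's free end so that the gate cannot swing; 0.014 = fully drawn back (gate free from 0.010). No spring: stiff (4 N, more when moved fast), stays where it is left.
- gate_grip (a point): Middle of the gate's two tabs when squeezed, 100 mm from the hinge; moves with the gate; gate shut: (-50, -10, 116) mm in the carrier's frame, axes alike. Upright plates 8 mm thick (y), 18 mm wide (x), top z = 131, free above z = 92 mm. The one nearer the hinge is fixed, outer face y = -1; the other slides, outer face y = -31 home, -19 squeezed. Pinch from above, centred here.
- grip_catch (a joint): Slide of the gate's grip catch, m: 0 = home, its bolt in the keeper of the latch post; 0.012 = fully squeezed; bolt free from 0.009. Sprung: 3 N home, 6 N squeezed, springs back when let go. A pinch of 25 N serves well.
- gate (a joint): Gate hinge, rad: 0 = shut; grows as the free end swings out from the carrier's front, clockwise seen from above, up to 1.6. A light spring closes it (about 1.2 N at the grip when wide open) and a spring detent resists from 0.55 to 0.85 rad (about 1.5 N at the grip); let go, it springs back from wide to about 1.1 and rests on the detent.
- gate_hinge (a point): Point on the gate's upright hinge axis at the height of the grip: (-50, 90, 116) mm in the carrier's frame, with the carrier's axes.
- packing_tape: Bystander: roll of tape lying flat, 96 mm across, 48 mm high; origin at the centre of its underside.
- dropper: Bystander: small dropper bottle, 34 mm across, 102 mm high; origin at the centre of its underside.
- desk_stapler: Bystander: stapler, 135 x 36 x 47 mm; origin at the centre of its underside.
- stamp: Bystander: rubber stamp, 24 x 48 x 67 mm, standing; origin at the centre of its underside.

How it is judged:
On the way, in this order (a step that is already met when the one before it is completed fails the run):
1. the carrier sits fully down on the pegs of its base, gate still latched (x of carrier in the frame of dock between -0.005 and 0.005 m and y of carrier in the frame of dock between -0.005 and 0.005 m and z of carrier in the frame of dock below 0.0105 m and angle between the x axis of carrier and the x axis of dock, either way round below 0.07 rad and angle between carrier's own z axis and vertical below 0.04 rad and value of joint gate below 0.08 rad and value of joint safety_catch below 0.008 m), for 0.2 s.
2. the safety catch is fully drawn back, gate still shut (value of joint safety_catch above 0.01 m and value of joint gate below 0.08 rad and value of joint grip_catch below 0.004 m), for 0.1 s.
3. the gate is swung past its detent, its tabs squeezed (value of joint gate above 1.05 rad and value of joint grip_catch above 0.009 m), for 0.1 s.
At the end, for the whole second after the job is handed in: The carrier is seated on the pegs (within 5 mm and 0.07 rad of the base, underside within 2.5 mm of the plate, upright to 0.04 rad), the safety catch is drawn back (over 10 mm), and the fingers still hold the gate's tabs squeezed (over 9 mm, at least 3 N) with the gate still at more than 1.2 rad (x of carrier in the frame of dock between -0.005 and 0.005 m and y of carrier in the frame of dock between -0.005 and 0.005 m and z of carrier in the frame of dock below 0.0105 m and angle between the x axis of carrier and the x axis of dock, either way round below 0.07 rad and angle between carrier's own z axis and vertical below 0.04 rad and value of joint gate above 1.2 rad and velocity of joint gate between -0.1 and 0.1 rad/s and value of joint grip_catch above 0.009 m and value of joint safety_catch above 0.01 m and contact force between the fingers and carrier above 3 N and linear speed of carrier below 0.02 m/s); the arm keeps its last pose, push and grip.
It fails at once if the gate's tabs are squeezed before the safety catch is drawn back (value of joint grip_catch above 0.006 m and value of joint safety_catch below 0.009 m).
It fails at once if the carrier is tipped (angle between carrier's own z axis and vertical above 0.35 rad).
It fails at once if a bystander (tape, dropper bottle, stapler, stamp) is pushed more than 3 cm (distance of any of packing_tape, dropper, desk_stapler, stamp from where it was at the start of the episode above 0.03 m).
It also fails if it takes over 72 s, if anything falls off the work surface, if the arm or the gripper's body presses on something with over 40 N, if the wrist force passes 120 N, or if a joint passes its speed limit or range.

ROBOT

A 7-joint arm with a two-finger parallel gripper is mounted at the origin on a cart in front of the work surface, level with it; the furniture and walls round the work are solid. World frame = base frame: x ahead of the robot, y to its left, z up, the work surface at z = 0. Lengths are in m, angles in rad, forces in N, time in s.
With the tool pointing down it reaches from about 0.425 to 0.875 m from the base axis. Payload 4.7 kg.
Tool frame: the origin (TCP) lies at the very end of the fingers, on their centre line; the grasp point (between the pads) lies 19 mm behind it; z points along the fingers, y is the line along which they close (so a half turn about z gives the same grasp; the last joint's range is limited). The gripper opens to 87 mm and grips with 3 to 60 N. Pads are 19 mm wide; open, the fingers measure 117 mm over their backs; the gripper's body (75 mm by 190 mm) begins 51 mm behind the grasp point.
Start: joints at [-1.159, 0.321, -0.07, 1.45, 0.023, 1.371, -0.057], TCP at [0.252, 0.599, 0.223] pointing down, gripper open.
Joint ranges: [-2.86, 2.86], [-0.3, 2.09], [-1.38, 1.24], [0.06, 2.45], [-1.56, 4.7], [0.09, 2.05], [-2.69, 2.69]. Speed limits (rad/s): [2.57, 2.57, 3.14, 3.14, 3.14, 3.14, 3.14].

INTERFACE

Orientations are given as a unit quaternion [x, y, z, w].
In Python, from bench import monitor, eyes, r gives the robot as it stands.
- The arm moves only by the tool step_arm, never from a script. Its argument "steps" is a list that holds one entry, the list of rows, each a list of 5 numbers: the shift along the world's x, y, z each as a share of 0.5 m, from -1 to 1, then the turn about the world's z as a share of 45 degrees, from -1 to 1, then the closure, from 0 (fully open) to 1 (shut). A call has 1 to 10 rows; each row is the pose to reach, as a shift and turn from the pose commanded when the call began; what a row does not reach only later rows make up. A row lasts 1/12 s, in which the tool goes at most 41.7 mm and 7.16 degrees, less where a joint would pass 70% of its speed; a pose out of reach is approached as far as the arm can. A call with a number of a shift or a turn outside -1 to 1 is refused whole. A call with a gripper value outside its range is refused whole. The fingers move at their own pace and stop on an object; "force" is the grip in N (left out, the last holds). Time passes only in rows, so rows that repeat a pose let the fingers close. It gives the time, the measured TCP pose, the force, the opening and the grip force at its end, in the units of the state.
- monitor.get_state(): the state, without advancing time (a new reading comes with each control period).
- eyes.camera(name): name is "side" or "top"; returns a dict with "image" (420x560x3 uint8, red, green, blue), "mtx" (3x3 intrinsics, pixels), "view" (4x4, takes a point from world to camera coordinates). Camera axes: x right, y down, z forward; pixel columns grow to the right and rows downward; lengths in m; the calibration is good to about 2 mm. A picture is of the moment at which its call begins. There is no depth.
- r.hand_in(): hands the job in; it is judged then, once.
The state is a dict: "clock": time; "joint_positions": joint angles; "joint_velocities": joint speeds; "effort": joint torques, N m; "tcp_pos": TCP position; "ee_rot": TCP orientation; "contact_force": force on the tool from outside, world axes, zero at the start; "torque": the same for the moment, N m; "width": finger opening in m; "gripper_force": force on a finger pad.
Only numpy, scipy, OpenCV 4.12 (cv2) and the standard library are available. Lean on these libraries where they do the work, as an engineer would, in place of code of your own. Each camera call takes 0.05 s, during which the arm holds its last target. There are 200 camera calls.

## Working session

There is one attempt and no reset: what is moved stays moved. The work goes in short steps, Python scripts to look and compute and a tool call to move; the robot and the scene stay as the last step left them, time stands still between calls to the robot, and variables do not carry over. Pictures are saved under pics/ and viewed, at most 10 in all, crops included, and the job is handed in when it is done.

Besides the shell and the picture viewer there is one more tool, called in YAML: its name, and indented under it one key for each argument. step_arm: Moves the arm, as the interface text tells. Its arguments: {"type":"object","properties":{"steps":{"type":"array"},"force":{"type":"number"}},"required":["steps"]}

```bash
ls; mkdir -p pics
python3 - <<'E'
from bench import monitor, eyes, r
import cv2,numpy as np
for n in("top","side"):
    c=eyes.camera(n); cv2.imwrite(f"pics/{n}0.png",c["image"][:,:,::-1]); print(n,c["mtx"].round(1).tolist(),np.round(c["view"],4).tolist())
s=monitor.get_state();print(s)
E
```

```text
pics
top [[405.9, 0.0, 281.8], [0.0, 405.9, 207.5], [0.0, 0.0, 1.0]] [[0.0272, -0.9995, -0.0142, 0.0005], [-0.994, -0.0255, -0.1067, 0.5439], [0.1063, 0.017, -0.9942, 1.2474], [0.0, 0.0, 0.0, 1.0]]
side [[384.3, 0.0, 276.5], [0.0, 384.3, 208.6], [0.0, 0.0, 1.0]] [[0.8206, -0.5715, -0.0031, -0.4279], [-0.3498, -0.498, -0.7935, 0.2665], [0.452, 0.6522, -0.6086, 1.1127], [0.0, 0.0, 0.0, 1.0]]
{'clock': 0.1, 'joint_positions': array([-1.15892493,  0.32171817, -0.07011133,  1.4515267 ,  0.02261767,
        1.37079016, -0.05688611]), 'joint_velocities': array([ 1.49374233e-03, -3.23297715e-03, -4.86196804e-05, -2.27274510e-03,
       -6.31567585e-04,  9.02522348e-05, -3.95795526e-04]), 'effort': array([-1.65547526e-04, -4.92568731e+01, -4.05554473e-01, -3.13398492e+01,
       -6.40517869e-02,  3.94249416e-02,  7.77000309e-05]), 'tcp_pos': array([0.25163612, 0.59879554, 0.22160424]), 'ee_rot': array([ 1.97542769e-01,  9.80293920e-01, -8.19662949e-04, -1.13815175e-04]), 'contact_force': array([-0.04713059,  0.68161767, -0.88973084]), 'torque': array([-0.04723889,  0.03825094,  0.00124048]), 'gripper_force': 0.0, 'width': 0.08721932908210828}
```

View pics/top0.png

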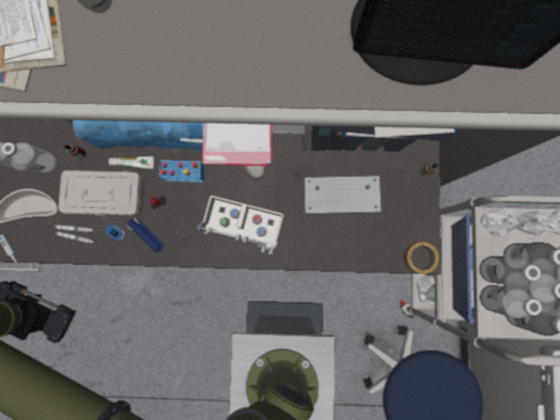

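View pics/side0.png

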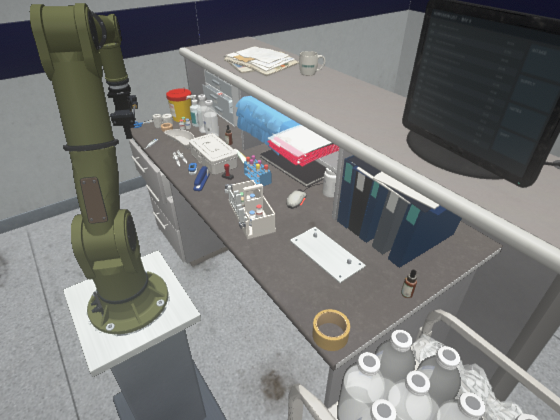

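The top view shows the carrier near (243,222) and the dock near (343,195). The robot is at the bottom, so up in the image is +x. I'll enlarge both.

Run:
```python
import cv2,numpy as np
a=cv2.imread("pics/top0.png")[160:270,190:400]; b=cv2.imread("pics/side0.png")[160:290,210:380]
a=cv2.resize(a,(0,0),fx=3.7,fy=3.7,interpolation=3)
cv2.imwrite("pics/c1.png",a)
b=cv2.resize(b,(0,0),fx=4.5,fy=4.5,interpolation=3); cv2.imwrite("pics/c2.png",b);print(a.shape,b.shape)
```

```text
(407, 777, 3) (585, 765, 3)
```

View pics/c1.png

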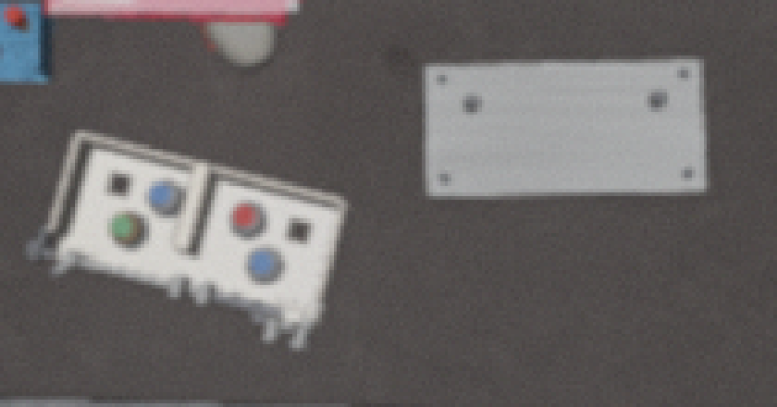

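View pics/c2.png

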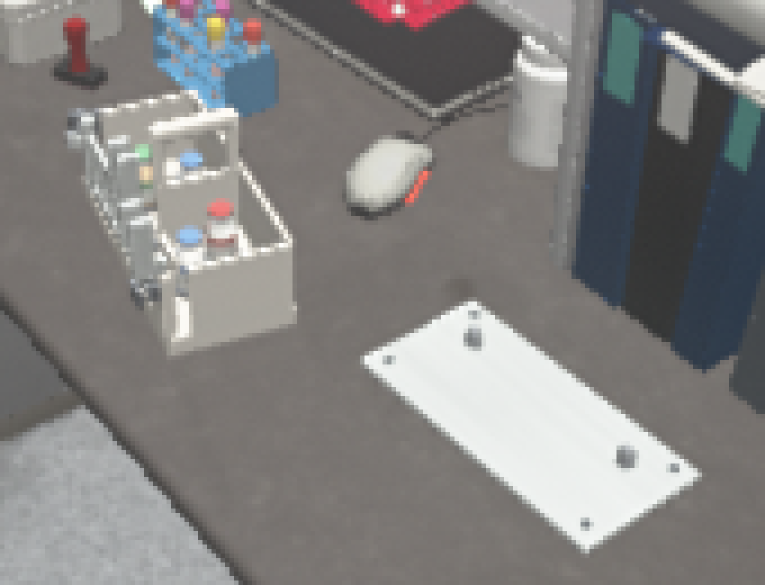

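```bash
cat > h.py <<'E'
from bench import monitor, eyes, r
import numpy as np
from scipy.optimize import least_squares
T=np.array
cams={n:eyes.camera(n) for n in("top","side")} if 0 else {}
M={"top":(T([[405.9,0,281.8],[0,405.9,207.5],[0,0,1]]),T([[0.0272,-0.9995,-0.0142,0.0005],[-0.994,-0.0255,-0.1067,0.5439],[0.1063,0.017,-0.9942,1.2474]])),
"side":(T([[384.3,0,276.5],[0,384.3,208.6],[0,0,1]]),T([[0.8206,-0.5715,-0.0031,-0.4279],[-0.3498,-0.498,-0.7935,0.2665],[0.452,0.6522,-0.6086,1.1127]]))}
def proj(n,p):
    K,V=M[n]; q=K@(V@np.append(p,1)); return q[:2]/q[2]
def world(p,P): # p=(x,y,yaw), P local mm
    c,s=np.cos(p[2]),np.sin(p[2]); a=T(P)/1000; return T([p[0]+c*a[0]-s*a[1],p[1]+s*a[0]+c*a[1],a[2]+(p[3] if len(p)>3 else 0)])
def fit(obs,z0=0,x0=(.5,0,0)):
    f=lambda p:np.concatenate([proj(n,world([*p,z0],P))-uv for n,P,uv in obs])
    s=least_squares(f,x0,loss="soft_l1"); return s.x,f(s.x).reshape(-1,2).round(1)
def crop(l,s,ox,oy): return [(n,P,((T(uv)+.5)/s-.5)+T([ox,oy])) for n,P,uv in l]
E
python3 - <<'E'
from h import *
d=crop([("top",(57.5,120,8),(427,65)),("top",(57.5,-120,8),(703,59)),("top",(-57.5,-120,8),(706,189)),("top",(-57.5,120,8),(428,197)),("top",(22,80,24),(472,102)),("top",(22,-80,24),(657,98))],3.7,190,160)
d2=crop([("side",(57.5,120,8),(475,300)),("side",(57.5,-120,8),(700,474)),("side",(-57.5,-120,8),(587,548)),("side",(-57.5,120,8),(362,359)),("side",(22,80,24),(474,331)),("side",(22,-80,24),(626,450))],4.5,210,160)
c=crop([("top",(22,80,16),(119,184)),("top",(22,-80,16),(299,230)),("top",(13,0,132),(194,207)),("top",(-65,-84,131),(270,330)),("top",(-65,-108,131),(300,335)),("top",(-50,-5,131),(177,288)),("top",(-50,-27,131),(203,293))],3.7,190,160)
c2=crop([("side",(-52.5,-115,0),(172,355)),("side",(52.5,-115,0),(297,322)),("side",(49,0,132),(240,112)),("side",(-23,0,132),(152,126))],4.5,210,160)
for o in(d,d2,d+d2,c,c2,c+c2):
    x,e=fit(o);print(x.round(4),e.tolist())
p=x; D=fit(d+d2)[0]
print("grip",world(p,(10,0,122)))
for t in(0,1.25,1.35):
    print(t,world(D,(-50-100*np.sin(t),90-100*np.cos(t),116)))
from scipy.spatial.transform import Rotation as R
s=monitor.get_state(); print(R.from_quat(s['ee_rot']).as_matrix().round(3), s["tcp_pos"])
E
```

```text
[ 0.5941 -0.1772  0.0473] [[-0.7, 0.0], [-0.6, -0.0], [0.2, 0.4], [-0.0, -0.1], [0.2, -0.1], [0.8, -0.2]]
[ 0.5949 -0.1796  0.0416] [[-0.3, -0.1], [0.6, 0.2], [-0.5, 0.6], [-0.5, 0.0], [0.2, -0.5], [0.4, -0.4]]
[ 0.5945 -0.1783  0.0451] [[-0.3, -0.2], [-0.2, -0.1], [0.6, 0.4], [0.3, -0.3], [0.6, -0.3], [1.2, -0.3], [-0.7, -0.3], [0.3, -0.1], [-0.7, 0.4], [-0.8, -0.1], [-0.2, -0.7], [0.1, -0.6]]
[ 0.4944  0.1323 -0.2202] [[0.1, 0.3], [0.1, 0.1], [-0.8, -0.3], [0.1, -0.1], [0.1, 0.7], [-0.1, -0.6], [0.3, -0.0]]
[ 0.4988  0.1305 -0.2317] [[-0.3, 0.3], [0.3, 0.2], [-0.0, -1.0], [0.0, 0.1]]
[ 0.4954  0.1318 -0.2207] [[0.2, -0.0], [0.3, -0.2], [-0.6, -0.6], [0.3, -0.4], [0.3, 0.3], [0.1, -0.9], [0.5, -0.4], [-0.9, 0.5], [-0.4, 0.2], [-1.1, -1.0], [-1.0, 0.3]]
grip [0.50512646 0.12964237 0.122     ]
0 [ 0.54503222 -0.19057857  0.116     ]
1.25 [ 0.44714279 -0.12645983  0.116     ]
1.35 [ 0.44403731 -0.11695864  0.116     ]
[[-0.922  0.387 -0.001]
 [ 0.387  0.922 -0.002]
 [-0.    -0.002 -1.   ]] [0.25163612 0.59879554 0.22160424]
```

Both cameras agree to about 2 mm: carrier (0.495, 0.132, yaw −0.22), dock (0.5945, −0.178, yaw 0.045). Next I move above the handle.

step_arm:
  steps:
    - [[0.507,-0.938,0,0.225,0],[0.507,-0.938,0,0.225,0],[0.507,-0.938,0,0.225,0],[0.507,-0.938,0,0.225,0],[0.507,-0.938,0,0.225,0],[0.507,-0.938,0,0.225,0],[0.507,-0.938,0,0.225,0],[0.507,-0.938,0,0.225,0],[0.507,-0.938,0,0.225,0],[0.507,-0.938,0,0.225,0]]
  force: 40

```text
clock: 0.93
tcp_pos: [0.4503, 0.2306, 0.2224]
ee_rot: [0.11, 0.994, 0.0, -0.0]
contact_force: [1.1, 0.5, -0.2]
width: 0.0872
gripper_force: 0.0
```

step_arm:
  steps:
    - [[0.11,-0.202,0,0,0],[0.11,-0.202,0,0,0],[0.11,-0.202,0,0,0],[0.11,-0.202,-0.08,0,0],[0.11,-0.202,-0.14,0,0],[0.11,-0.202,-0.19,0,0],[0.11,-0.202,-0.236,0,0],[0.11,-0.202,-0.236,0,0]]

```text
clock: 1.6
tcp_pos: [0.501, 0.1304, 0.0996]
ee_rot: [0.11, 0.994, -0.002, -0.004]
contact_force: [-1.0, -0.6, -0.7]
width: 0.0867
gripper_force: 0.0
```

Run:
```python
from h import *
import cv2
a=eyes.camera("top")["image"][180:260,180:310,::-1];b=eyes.camera("side")["image"][140:260,180:310,::-1]
f=lambda i,s:cv2.resize(i,(0,0),fx=s,fy=s,interpolation=3)
A=f(a,3);B=f(b,3);A=np.pad(A,((0,120),(0,0),(0,0)));cv2.imwrite("pics/c3.png",np.hstack([A,B]))
```

```text
(no output)
```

View pics/c3.png

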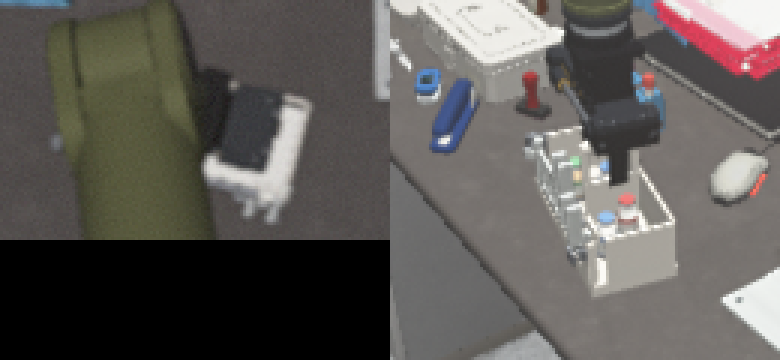

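The side view shows the fingers straddling the handle. The top camera is blocked by the arm. I'll grip and lift.

step_arm:
  steps:
    - [[0,0,0,0,1],[0,0,0,0,1],[0,0,0,0,1],[0,0,0,0,1],[0,0,0,0,1],[0,0,0,0,1],[0,0,0.03,0,1],[0,0,0.06,0,1],[0,0,0.1,0,1],[0,0,0.14,0,1]]

```text
clock: 2.53
tcp_pos: [0.5046, 0.1315, 0.1751]
ee_rot: [0.11, 0.994, -0.0, -0.0]
contact_force: [-0.4, 0.6, 0.1]
width: 0.0284
gripper_force: 0.0
```

The fingers close slowly and had not yet reached the bar, so the lift was empty. I go back down and close for longer.

step_arm:
  steps:
    - [[0,0,0,0,0.4],[0,0,0,0,0.4],[0,0,0,0,0.4],[0,0,0,0,0.4],[0,0,-0.06,0,0.4],[0,0,-0.1,0,0.4],[0,0,-0.14,0,0.4],[0,0,-0.14,0,0.4],[0,0,-0.14,0,1],[0,0,-0.14,0,1]]

```text
clock: 3.37
tcp_pos: [0.5053, 0.1318, 0.1051]
ee_rot: [0.11, 0.994, 0.0, 0.0]
contact_force: [-0.2, -0.7, 0.1]
width: 0.0456
gripper_force: 0.0
```

step_arm:
  steps:
    - [[0,0,0,0,1],[0,0,0,0,1],[0,0,0,0,1],[0,0,0,0,1],[0,0,0,0,1],[0,0,0,0,1],[0,0,0,0,1],[0,0,0,0,1]]

```text
clock: 4.03
tcp_pos: [0.5051, 0.1312, 0.105]
ee_rot: [0.111, 0.994, -0.0, 0.0]
contact_force: [-1.5, -2.0, 4.7]
width: 0.0134
gripper_force: 40.0
```

step_arm:
  steps:
    - [[0,0,0.03,0,1],[0,0,0.07,0,1],[0,0,0.12,0,1],[0.02,-0.06,0.12,0.03,1],[0.04,-0.12,0.12,0.07,1],[0.06,-0.18,0.12,0.11,1],[0.08,-0.24,0.12,0.15,1],[0.1,-0.3,0.12,0.19,1],[0.12,-0.36,0.12,0.23,1],[0.14,-0.42,0.12,0.27,1]]

```text
clock: 4.87
tcp_pos: [0.5738, -0.0789, 0.162]
ee_rot: [0.003, 1.0, 0.0, -0.002]
contact_force: [0.7, -0.2, -8.8]
width: 0.0138
gripper_force: 39.9
```

step_arm:
  steps:
    - [[0.025,-0.08,0,0.034,1],[0.045,-0.14,0,0.068,1],[0.055,-0.18,0,0.068,1],[0.059,-0.197,0,0.068,1],[0.059,-0.197,0,0.068,1],[0.059,-0.197,0,0.068,1],[0.059,-0.197,0,0.068,1]]

```text
clock: 5.45
tcp_pos: [0.6041, -0.1736, 0.1632]
ee_rot: [-0.024, 1.0, 0.001, -0.001]
contact_force: [-0.6, -0.3, -8.5]
width: 0.0132
gripper_force: 39.9
```

Run:
```python
from h import *
import cv2
a=eyes.camera("top")["image"][160:250,280:400,::-1];b=eyes.camera("side")["image"][170:290,280:380,::-1]
f=lambda i,s:cv2.resize(i,(0,0),fx=s,fy=s,interpolation=3)
A=f(a,3);B=f(b,4.4);A=np.pad(A,((0,B.shape[0]-A.shape[0]),(0,0),(0,0)));cv2.imwrite("pics/c4.png",np.hstack([A,B]));print(A.shape)
s=monitor.get_state();print(s["tcp_pos"],s["ee_rot"],s["gripper_force"],s["contact_force"],s["torque"])
```

```text
(528, 360, 3)
[ 0.60446717 -0.17396347  0.16397539] [-2.38240574e-02  9.99715643e-01  9.52048951e-04 -3.74719746e-04] 39.924894170835614 [ 6.17021724e-01  1.66163173e-03 -8.31928735e+00] [ 0.04296321 -0.1488049   0.06599203]
```

View pics/c4.png

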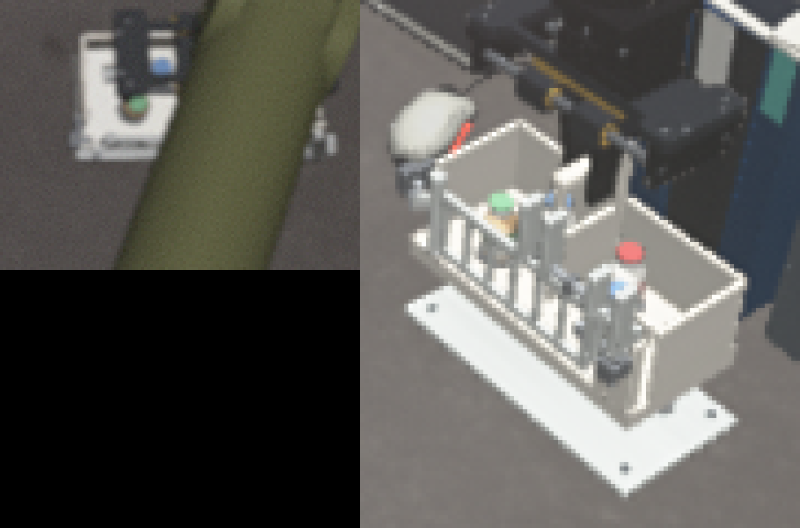

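The carrier hangs level and aligned above the dock, with its front-right bottom corner at about (627,424) in the side crop. I'll fit its pose relative to the dock.

Run:
```python
from h import *
S=("side",);D=T([.5945,-.1783,.0451]);C=T([.4954,.1318,-.2207])
from scipy.optimize import minimize_scalar
w=crop([("top",(52.5,115,0),(78,132)),("top",(52.5,-115,0),(347,203))],3.7,190,160)+crop([("side",(52.5,-115,0),(294,241))],4.5,210,160)
h=minimize_scalar(lambda h:sum(np.sum((proj(n,world(C,(P[0],P[1],h)))-u)**2) for n,P,u in w),bounds=(20,130),method="bounded");print(h.x,h.fun);h=h.x
s=crop([("side",(-52.5,-115,0),(267,424)),("side",(52.5,-115,0),(380,352)),("side",(52.5,-115,h),(383,279)),("side",(52.5,115,h),(161,122))],4.4,280,170)
t=crop([("top",(52.5,115,h),(80,32)),("top",(-65,-84,131),(314,140)),("top",(-65,-108,131),(331,144))],3,280,160)
for o in(s,t,s+t):
  for z in(.057,.060):
    x,e=fit(o,z,(.59,-.17,.04));dl=x[:2]-D[:2];print(z,x.round(4),(dl*1000).round(1),e.tolist())
```

```text
79.47750707141614 2.8227044638993597
0.057 [ 0.5993 -0.1705  0.0465] [4.8 7.8] [[0.1, 0.4], [-1.4, 1.7], [1.5, -1.1], [-0.2, -1.1]]
0.06 [ 0.597  -0.1726  0.0454] [2.5 5.7] [[0.1, 0.5], [-1.3, 1.7], [1.7, -1.2], [-0.2, -1.3]]
0.057 [ 0.5957 -0.1745  0.053 ] [1.2 3.8] [[0.6, 0.2], [-2.6, 0.6], [0.5, -1.0]]
0.06 [ 0.5952 -0.174   0.0531] [0.7 4.3] [[0.4, 0.1], [-2.5, 0.7], [0.7, -0.9]]
0.057 [ 0.5964 -0.1734  0.0524] [1.9 4.9] [[0.3, 1.4], [-1.3, 2.5], [1.7, -0.4], [-0.5, -0.4], [0.2, -0.1], [-3.0, 0.4], [0.1, -1.2]]
0.06 [ 0.5956 -0.1738  0.0505] [1.1 4.5] [[0.2, 0.9], [-1.3, 2.0], [1.7, -0.9], [-0.5, -1.0], [0.4, -0.1], [-2.6, 0.6], [0.5, -0.9]]
```

step_arm:
  steps:
    - [[-0.002,-0.008,0,-0.005,1],[-0.002,-0.008,-0.02,-0.005,1],[-0.002,-0.008,-0.04,-0.005,1],[-0.002,-0.008,-0.06,-0.005,1],[-0.002,-0.008,-0.068,-0.005,1],[-0.002,-0.008,-0.074,-0.005,1],[-0.002,-0.008,-0.08,-0.005,1],[-0.002,-0.008,-0.086,-0.005,1],[-0.002,-0.008,-0.086,-0.005,1]]

```text
clock: 6.3
tcp_pos: [0.6034, -0.1806, 0.1211]
ee_rot: [-0.02, 1.0, 0.0, -0.0]
contact_force: [1.0, 0.4, -8.2]
width: 0.0136
gripper_force: 39.9
```

The carrier is 8 mm onto the pegs with no contact force. I continue down.

step_arm:
  steps:
    - [[0,0,-0.006,0,1],[0,0,-0.012,0,1],[0,0,-0.016,0,1],[0,0,-0.02,0,1],[0,0,-0.02,0,1],[0,0,-0.02,0,1]]

```text
clock: 6.8
tcp_pos: [0.6055, -0.1786, 0.1135]
ee_rot: [-0.021, 1.0, 0.001, 0.002]
contact_force: [-0.2, 5.3, 0.1]
width: 0.0131
gripper_force: 40.0
```

Seated: z is 0.1135 and the weight is off the wrist. I release and rise.

step_arm:
  steps:
    - [[0,0,0,0,0.25],[0,0,0,0,0.25],[0,0,0,0,0.25],[0,0,0,0,0.25],[0,0,0,0,0.25],[0,0,0.05,0,0.25],[0,0,0.1,0,0.25],[0,0,0.15,0,0.25],[-0.07,-0.05,0.2,0,0.25],[-0.141,-0.1,0.2,0,0.25]]

```text
clock: 7.63
tcp_pos: [0.5435, -0.2248, 0.2147]
ee_rot: [-0.023, 1.0, -0.001, 0.003]
contact_force: [0.6, -1.6, 0.6]
width: 0.0641
gripper_force: 0.0
```

step_arm:
  steps:
    - [[0,-0.08,0,0,0.25],[0,-0.112,0,0,0.25],[0,-0.112,0,0,0.25],[0,-0.112,0,0,0.25]]

```text
clock: 7.97
tcp_pos: [0.5396, -0.283, 0.211]
ee_rot: [-0.019, 1.0, -0.0, 0.0]
contact_force: [0.5, 0.7, -0.1]
width: 0.0653
gripper_force: 0.0
```

Run:
```python
from h import *
import cv2
a=eyes.camera("top")["image"][150:250,280:400,::-1];b=eyes.camera("side")["image"][180:300,280:380,::-1]
f=lambda i,s:cv2.resize(i,(0,0),fx=s,fy=s,interpolation=3)
A=f(a,3);B=f(b,4.4);A=np.pad(A,((0,B.shape[0]-A.shape[0]),(0,0),(0,0)));cv2.imwrite("pics/c5.png",np.hstack([A,B]))
s=monitor.get_state();print(s["tcp_pos"],s["ee_rot"],s["width"])
```

```text
[ 0.54075412 -0.28024172  0.21061384] [-2.10058676e-02  9.99779198e-01  5.47726354e-04 -8.98246392e-05] 0.06548878998875945
```

View pics/c5.png

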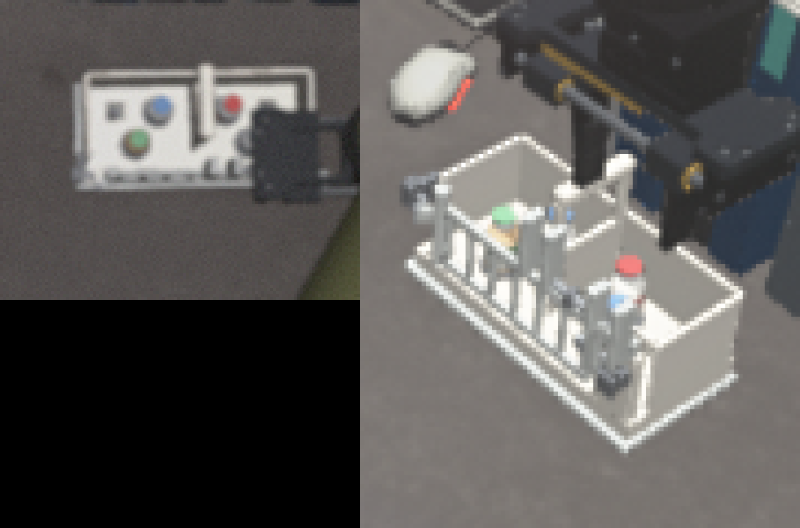

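The carrier sits squarely on the base, with a peg visible in the left hole. I'll refine its pose for the tab grips.

Run:
```python
from h import *
h=79.5
t=crop([("top",(52.5,115,h),(84,70)),("top",(52.5,-115,h),(316,69)),("top",(49,0,132),(206,64)),("top",(-23,0,132),(203,147)),("top",(-50,-5,131),(211,167)),("top",(-50,-27,131),(233,167))],3,280,150)
s=crop([("side",(52.5,-115,h),(383,292)),("side",(52.5,115,h),(161,134)),("side",(-57.5,-120,0),(267,451)),("side",(57.5,-120,0),(377,376))],4.4,280,180)
for o in(t,s,t+s):
    x,e=fit(o,.008,(.59,-.17,.04));print(x.round(4),e.tolist())
    for P in((10,0,122),(-65,-103,116),(-50,-10,116),(-50,90,116)):print(P,world(x,P).round(4)[:2])
```

```text
[ 0.5933 -0.1767  0.0125] [[-0.2, 0.0], [-1.2, 1.2], [-0.1, 0.2], [0.9, -2.8], [-0.0, -0.0], [0.3, 0.1]]
(10, 0, 122) [ 0.6033 -0.1766]
(-65, -103, 116) [ 0.5295 -0.2805]
(-50, -10, 116) [ 0.5434 -0.1873]
(-50, 90, 116) [ 0.5421 -0.0873]
[ 0.5944 -0.1798  0.0497] [[0.4, 0.3], [-0.5, -0.3], [-0.5, -0.1], [0.5, -0.1]]
(10, 0, 122) [ 0.6044 -0.1793]
(-65, -103, 116) [ 0.5346 -0.2859]
(-50, -10, 116) [ 0.545  -0.1923]
(-50, 90, 116) [ 0.54   -0.0924]
[ 0.5941 -0.1778  0.0304] [[-0.1, 0.4], [-1.1, 0.3], [-0.1, -0.1], [1.5, -3.1], [0.7, -0.4], [1.0, -0.4], [-0.4, 0.5], [-0.2, -0.7], [-1.8, -0.3], [-0.3, 0.1]]
(10, 0, 122) [ 0.6041 -0.1775]
(-65, -103, 116) [ 0.5323 -0.2827]
(-50, -10, 116) [ 0.5444 -0.1893]
(-50, 90, 116) [ 0.5414 -0.0893]
```

step_arm:
  steps:
    - [[-0.012,-0.008,0,0,0.25],[-0.012,-0.008,-0.05,0,0.25],[-0.012,-0.008,-0.1,0,0.25],[-0.012,-0.008,-0.13,0,0.25],[-0.012,-0.008,-0.15,0,0.25],[-0.012,-0.008,-0.17,0,0.25],[-0.012,-0.008,-0.19,0,0.25],[-0.012,-0.008,-0.205,0,0.25],[-0.012,-0.008,-0.205,0,0.25]]
  force: 25

```text
clock: 8.82
tcp_pos: [0.5336, -0.2851, 0.107]
ee_rot: [-0.02, 1.0, 0.0, -0.001]
contact_force: [-0.1, 1.0, -0.5]
width: 0.0648
gripper_force: 0.0
```

step_arm:
  steps:
    - [[0,0,0,0,0.5],[0,0,0,0,0.6],[0,0,0,0,1],[0,0,0,0,1],[0,0,0,0,1],[0,0,0,0,1],[0,0,0,0,1],[0,0,0,0,1],[0,0,0,0,1],[0,0,0,0,1]]

```text
clock: 9.65
tcp_pos: [0.5344, -0.2863, 0.1086]
ee_rot: [-0.02, 1.0, -0.0, 0.0]
contact_force: [0.7, -0.5, -0.3]
width: 0.0167
gripper_force: 24.9
```

Opening is 17 mm, so the catch is fully drawn back. I release, rise and move over the gate tabs.

step_arm:
  steps:
    - [[0,0,0,0,0.4],[0,0,0,0,0.4],[0,0,0,0,0.4],[0,0,0,0,0.4],[0,0,0.05,0,0.4],[0,0,0.1,0,0.4],[0,0,0.15,0,0.4],[0.02,0.06,0.15,0,0.4],[0.022,0.13,0.15,0,0.4],[0.022,0.188,0.15,0,0.4]]

```text
clock: 10.48
tcp_pos: [0.5458, -0.1901, 0.1838]
ee_rot: [-0.02, 1.0, 0.0, 0.001]
contact_force: [0.2, 0.9, 0.3]
width: 0.0521
gripper_force: 0.0
```

step_arm:
  steps:
    - [[0,0,0,0,0.4],[0,0,0,0,0.4],[0,0,0,0,0.4]]

```text
clock: 10.73
tcp_pos: [0.545, -0.1925, 0.1835]
ee_rot: [-0.02, 1.0, -0.0, 0.0]
contact_force: [-0.4, -0.6, 1.1]
width: 0.0523
gripper_force: 0.0
```

Run:
```python
from h import *
import cv2
b=eyes.camera("side")["image"][200:290,300:380,::-1]
cv2.imwrite("pics/c6.png",cv2.resize(b,(0,0),fx=6,fy=6,interpolation=3))
s=monitor.get_state();print(s["tcp_pos"],s["ee_rot"],s["width"])
```

```text
[ 0.54482954 -0.19323948  0.18345211] [-1.93397209e-02  9.99812866e-01 -4.55623486e-04 -1.59625037e-05] 0.05211013065576739
```

View pics/c6.png

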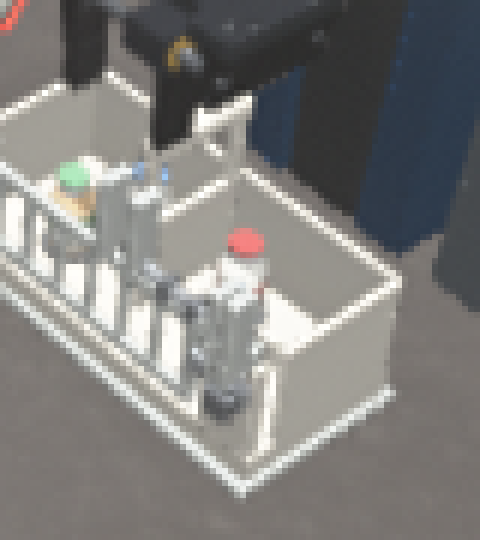

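The catch tabs are together and the fingers are over the gate tabs. I descend.

step_arm:
  steps:
    - [[0,0.001,0,0,0.3],[0,0.001,0,0,0.3],[0,0.001,-0.04,0,0.3],[0,0.001,-0.08,0,0.3],[0,0.001,-0.11,0,0.3],[0,0.001,-0.13,0,0.3],[0,0.001,-0.152,0,0.3],[0,0.001,-0.152,0,0.3]]

```text
clock: 11.45
tcp_pos: [0.5439, -0.1912, 0.1053]
ee_rot: [-0.02, 1.0, 0.0, -0.002]
contact_force: [-1.0, 0.1, -0.7]
width: 0.0608
gripper_force: 0.0
```

step_arm:
  steps:
    - [[0,0,0,0,0.7],[0,0,0,0,1],[0,0,0,0,1],[0,0,0,0,1],[0,0,0,0,1],[0,0,0,0,1],[0,0,0,0,1],[0,0,0,0,1],[0,0,0,0,1],[0,0,0,0,1]]

```text
clock: 12.28
tcp_pos: [0.5454, -0.1919, 0.1083]
ee_rot: [-0.02, 1.0, -0.0, 0.0]
contact_force: [-1.7, -3.0, 5.4]
width: 0.0176
gripper_force: 25.0
```

Both tabs are squeezed, opening 17.6 mm. I compute the arc for the swing.

Run:
```python
from h import *
s=monitor.get_state();print(s["joint_positions"].round(2))
for a,b in((0,45),(45,80)):
    p0=None
    for d in range(a,b+1,5):
        f=np.radians(d)-.042;p=T([-np.sin(f),-np.cos(f)])*.1
        if p0 is None:p0=p
        print(d,((p-p0)/.5).round(3),round(-(d-a)/45,3))
```

```text
[-0.16  0.27  0.53  1.79 -0.15  1.12  2.03]
0 [0. 0.] 0.0
5 [-0.017  0.   ] -0.111
10 [-0.035  0.002] -0.222
15 [-0.052  0.005] -0.333
20 [-0.069  0.009] -0.444
25 [-0.085  0.015] -0.556
30 [-0.101  0.023] -0.667
35 [-0.116  0.031] -0.778
40 [-0.13   0.041] -0.889
45 [-0.144  0.053] -1.0
45 [0. 0.] 0.0
50 [-0.012  0.012] -0.111
55 [-0.024  0.026] -0.222
60 [-0.033  0.04 ] -0.333
65 [-0.042  0.055] -0.444
70 [-0.05   0.071] -0.556
75 [-0.055  0.087] -0.667
80 [-0.06   0.104] -0.778
```

step_arm:
  steps:
    - [[-0.017,0,0,-0.111,1],[-0.035,0.002,0,-0.222,1],[-0.052,0.005,0,-0.333,1],[-0.069,0.009,0,-0.444,1],[-0.085,0.015,0,-0.556,1],[-0.101,0.023,0,-0.667,1],[-0.116,0.031,0,-0.778,1],[-0.13,0.041,0,-0.889,1],[-0.144,0.053,0,-1,1],[-0.144,0.053,0,-1,1]]

```text
clock: 13.12
tcp_pos: [0.4729, -0.1635, 0.1079]
ee_rot: [0.365, 0.931, 0.001, 0.0]
contact_force: [0.1, -2.3, 1.3]
width: 0.0174
gripper_force: 25.0
```

step_arm:
  steps:
    - [[-0.012,0.012,0,-0.111,1],[-0.024,0.026,0,-0.222,1],[-0.033,0.04,0,-0.333,1],[-0.042,0.055,0,-0.444,1],[-0.05,0.071,0,-0.556,1],[-0.055,0.087,0,-0.667,1],[-0.06,0.104,0,-0.778,1],[-0.06,0.104,0,-0.778,1],[-0.06,0.104,0,-0.778,1],[-0.06,0.104,0,-0.778,1]]

```text
clock: 13.95
tcp_pos: [0.4438, -0.1124, 0.1076]
ee_rot: [0.626, 0.78, 0.001, 0.0]
contact_force: [1.1, 0.4, 2.3]
width: 0.0173
gripper_force: 25.0
```

Run:
```python
from h import *
import cv2
a=eyes.camera("top")["image"][150:250,270:400,::-1];b=eyes.camera("side")["image"][170:290,250:380,::-1]
f=lambda i:cv2.resize(i,(0,0),fx=3,fy=3,interpolation=3)
A=f(a);B=f(b);A=np.pad(A,((0,60),(0,0),(0,0)));cv2.imwrite("pics/c7.png",np.hstack([A,B]))
s=monitor.get_state();print(s)
```

```text
{'clock': 14.05, 'joint_positions': array([-0.38708551, -0.01200135,  0.58027955,  2.06972125,  0.00659503,
        1.08139981,  0.40662498]), 'joint_velocities': array([-0.00016448,  0.00157864, -0.00048315,  0.0042202 ,  0.00069092,
       -0.00121091, -0.01214891]), 'effort': array([  0.68796001, -21.31282747,   0.49141048, -26.20035946,
         0.21425786,   0.52528845,  -0.14115619]), 'tcp_pos': array([ 0.4437009 , -0.11247438,  0.1075382 ]), 'ee_rot': array([6.26549094e-01, 7.79381820e-01, 4.56265055e-04, 5.25370104e-05]), 'contact_force': array([2.0442379 , 0.99154824, 2.13924271]), 'torque': array([ 0.1090595 , -0.27480552,  0.12932582]), 'gripper_force': 24.999860659008846, 'width': 0.01749406732801525}
```

View pics/c7.png

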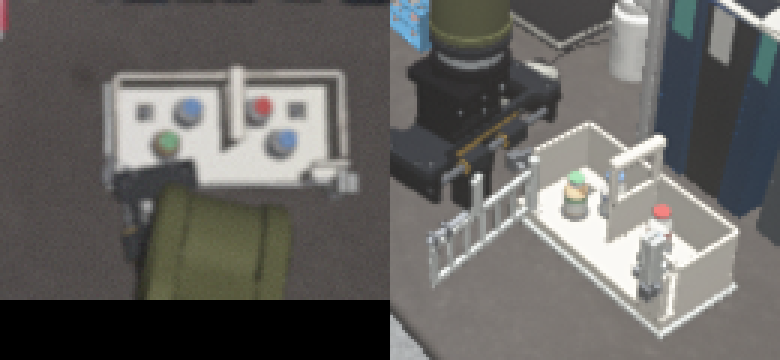

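The gate stands about 79° open, still pinched at 25 N and 17.5 mm, and the carrier is seated. I hand in.

```bash
python3 -c "
from bench import r
print(r.hand_in())"
```

```text
the job is handed in; nothing more can be done
None
```

I handed the job in at about 14 s of the 72 s allowed: carrier seated on the pegs, safety catch drawn back, and gate held about 79° open with its tabs squeezed at 25 N. The hand-in returned no verdict.

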